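# Drive the taper key of a belt pulley tight

### The job

Take the steel gib-head key out of the wooden stand, start its thin end lightly down into the pulley's keyway with the head jutting outward, and let go of it. Then drive it down with gentle taps on its head until it is tight, that is until it takes a push of about 12 N to move it any further, and leave it standing there; a push beyond 18 N can burst the hub. Do not disturb the oil bottle, the jar and the caliper.

Things in the scene. Friction and masses are not known exactly. Their poses are not given: they have to be found in the camera images.
- stand: Wooden stand, fixed, 60x100x55 mm, with two upright sockets 42 mm deep (19x17 mm), their middles 22 mm either side of its middle along y; the key stands in the one on the -y side. Origin: middle of its underside
- key: Steel gib-head taper key, about 0.12 kg, upright in the stand, thin end down. Origin: middle of the thin end's face, z up to the head. Shank 70 mm long, 14 mm wide (y); thickness (x) 9 mm at the thin end, growing 1 mm per 10 mm to 16 mm under the head. Flat side: plane x = -4.5 mm; sloping side: +x. The head juts out over the sloping side
- key_head (a point): Middle of the top face of the key's head, at x 5.5 mm, z 86 mm from the key's origin. The head is 20 mm long (x), 14 mm wide (y), 16 mm tall; grip it across the 14 mm
- pulley: Grey V-belt pulley, fixed, lying over an upright 31 mm steel shaft on a bench plate. Rim 120 mm across, 39 mm tall; boss 73 mm across, 70 mm tall. Origin: middle of its underside, 20 mm over the bench; z up. The keyway is an upright slot in the boss on the +x side of the shaft. The key goes in with its x along the pulley's x: flat side to the shaft, sloping side outward
- keyway (a point): Middle of the keyway's mouth at the top of the boss, at x 15.3 mm, z 70 mm from the pulley's origin. The slot is 16.6 mm wide (y). Its inner wall is the shaft's upright flat, at x 9 to 10.5 mm: the pulley sits with play, so this differs each time and is not measured. Oiled steel, friction about 0.4
- shoe (a point): Upper edge of the keyway's outer wall, x 21.1 to 22.8 mm, z 70 mm from the pulley's origin. This wall is a steel shoe sloping in 1 mm per 10 mm going down, like the key; it has 1.7 mm of play (5 N of drag; where it stands is not measured), then bears on a stiff pad (50 N/mm). The key goes in freely 15 to 50 mm, may drag (up to 6 N), then wedges, about 1.6 N more push per mm; friction holds it
- oil_can: Orange oil bottle with black nozzle, 48 mm across, 159 mm tall, standing on the bench; bystander. Origin: middle of its underside
- jar_of_pins: Pale jar with dark lid, 44 mm across, 96 mm tall, standing on the bench; bystander. Origin: middle of its underside
- vernier_caliper: Vernier caliper lying on the bench, 66x222x8 mm; bystander. Origin: middle of its underside
Things that resemble listed ones, but are neither listed nor needed, are in the scene too. What is shaped like the key but orange is not meant.

How it is judged:
By the outcome, as a careful person would: the job done as asked, in the order asked, and still so for the second after the job is handed in, with the robot touching nothing.
It also fails if it takes over 53 s, if anything falls off the work surface, if the arm or the gripper's body presses on something with over 40 N, if the wrist force passes 120 N, or if a joint passes its speed limit or range.

### The arm

A 6-joint arm with a two-finger parallel gripper is mounted at the origin on a cart in front of the work surface, level with it; the furniture and walls round the work are solid. World frame = base frame: x ahead of the robot, y to its left, z up, the work surface at z = 0. Lengths are in mm, angles in rad, forces in N, time in s.
With the tool pointing down it reaches from about 400 to 925 mm from the base axis. Payload 12.5 kg.
Tool frame: the origin (TCP) lies at the centre of the arm's flange, where the gripper is bolted on; the fingertips stand 190 mm ahead of it and the grasp point (between the pads) lies 171 mm ahead of it; z points along the fingers, y is the line along which they close (so a half turn about z gives the same grasp; the last joint's range is limited). The gripper opens to 95 mm and grips with 3 to 60 N. Pads are 20 mm wide; open, the fingers measure 119 mm over their backs; the gripper's body (75 mm by 180 mm) begins 59 mm behind the grasp point.
Start: joints at [1.205, 0.491, 1.559, -0, 1.092, -0.106], TCP at [160.53, 604.032, 404.761] pointing down, gripper open.
Joint ranges: [-3.1, 3.1], [-0.84, 2.19], [0.05, 2.79], [-1.13, 4.28], [0.06, 2.93], [-2.69, 2.69]. Speed limits (rad/s): [2.22, 2.22, 2.79, 3.14, 3.14, 3.14].

### API

Orientations are given as [roll, pitch, yaw] about the fixed x, y, z axes, in that order (R = Rz(yaw) Ry(pitch) Rx(roll)).
In Python, from cell import env, read_camera, search_frame, cut_out gives the robot as it stands. The module is installed in compiled form; this text tells all that it offers.
- The arm moves only by the tool move_arm, never from a script. Its argument "commands" is a list of rows, each a list of 3 entries, a list of its own where there are three numbers: the shift along the world's x, y, z normalised to -1 to 1, where 1 is 0.03 m, then the turn about the world's z normalised to -1 to 1, where 1 is 0.08 rad, then the opening, from -1 (shut) to 1 (fully open), so that 0 is half open. A call has 1 to 20 rows; each row shifts and turns the commanded pose from where the row before left it; what a row does not reach is not made up. A row lasts 1/12 s, in which the tool goes at most 41.7 mm and 7.16 degrees, less where a joint would pass 70% of its speed; a pose out of reach is approached as far as the arm can. A call with a number of a shift or a turn outside -1 to 1 is refused whole. A call with a gripper value outside its range is refused whole. The fingers move at their own pace and stop on an object; the grip force is fixed at half the most. Time passes only in rows, so rows that do not move let the fingers close. It gives the time, the measured TCP pose, the force, the opening and the grip force at its end, in the units of the state.
- env.state(): the state, without advancing time (a new reading comes with each control period).
- read_camera(name): name is "side" or "top"; returns a dict with "image" (400x640x3 uint8, red, green, blue), "fx", "fy", "cx", "cy" (pixels), "D" ([k1, k2, p1, p2, k3] as OpenCV has them; the pictures are not rectified), "rvec" (rotation vector, rad) and "tvec" (3), from world to camera coordinates, as OpenCV has them. Camera axes: x right, y down, z forward; pixel columns grow to the right and rows downward; lengths in mm; the calibration is good to about 2 mm. A picture is of the moment at which its call begins. There is no depth.
- env.job_done(): hands the job in; it is judged then, once.
Trained networks look in a picture, given as the dict that the camera call returned (one of the last four; its "shot" number tells which), for a name from the list of things; names that differ only in an ending like _2 or _b are one class to them, and where a whole thing is asked for, a point or a joint stands for the part that bears it (a point fixed in the world has none). Each returns a list of dicts, best first, with "confidence" (0 to 1); they miss things now and then, are a little off and sometimes report something else, mostly with a low value. They report only what shows in the picture. A call takes as long as a camera call. They do not tell look-alikes from the thing itself.
- search_frame(thing, picture): "at" ([column, row] in pixels, amid what is visible of it).
- cut_out(thing, picture): "region" (400x640 bool, what is visible of it) and "at" ([column, row] in pixels, amid what is visible of it).
The state is a dict: "t": time; "joints": joint angles; "qvel": joint speeds; "tau": joint torques, N m; "eef_pos": TCP position; "tcp_rot": TCP orientation; "ft_force": force on the tool from outside, world axes, zero at the start; "moment": the same for the moment, N m; "opening": opening from 0.0 (shut) to 1.0 (fully open); "grip_force": force on a finger pad.
Only numpy, scipy, OpenCV 4.12 (cv2) and the standard library are available. Lean on these libraries where they do the work, as an engineer would, in place of code of your own. Each camera call takes 0.05 s, during which the arm holds its last target. There are 200 camera calls.

## Working session

There is one attempt and no reset: what is moved stays moved. The work goes in short steps, Python scripts to look and compute and a tool call to move; the robot and the scene stay as the last step left them, time stands still between calls to the robot, and variables do not carry over. Pictures are saved under pics/ and viewed, at most 10 in all, crops included, and the job is handed in when it is done.

Besides the shell and the picture viewer there is one more tool, called after "Call:" as name(argument=value, ...), one argument or row to a line, values as JSON. move_arm: Moves the arm, as the interface text tells. Its arguments: {"type":"object","properties":{"commands":{"type":"array","items":{"type":"array"}}},"required":["commands"]}

```bash
mkdir -p pics
cat > h.py <<'E'
from cell import env, read_camera, search_frame, cut_out
import numpy as np, cv2
def KD(c): return np.array([[c['fx'],0,c['cx']],[0,c['fy'],c['cy']],[0,0,1.]]),np.array(c['D'],float)
def proj(c,P):
    K,D=KD(c); return cv2.projectPoints(np.array(P,float).reshape(-1,1,3),np.array(c['rvec'],float),np.array(c['tvec'],float),K,D)[0].reshape(-1,2)
def ray(c,uv):
    K,D=KD(c); n=cv2.undistortPoints(np.array(uv,float).reshape(-1,1,2),K,D).reshape(-1,2)
    R=cv2.Rodrigues(np.array(c['rvec'],float))[0]; o=-R.T@np.array(c['tvec'],float).ravel()
    d=np.c_[n,np.ones(len(n))]@R; return o,d
def atz(c,uv,z):
    o,d=ray(c,uv); return o+d*((z-o[2])/d[:,2])[:,None]
E
python3 - <<'E'
from h import *
print(env.state())
for n in('top','side'):
    c=read_camera(n); cv2.imwrite(f'pics/{n}0.png',c['image'][:,:,::-1])
    print(n,ray(c,[[320,200]]))
    for t in('stand','key','key_head','pulley','keyway','shoe','oil_can','jar_of_pins','vernier_caliper'):
        print(t,[(np.round(r['at'],1).tolist(),round(r['confidence'],2)) for r in search_frame(t,c)])
E
```

```text
{'t': 0.0, 'joints': array([ 1.20540921e+00,  4.91521631e-01,  1.55942766e+00, -2.64614542e-05,
        1.09167845e+00, -1.05578408e-01]), 'qvel': array([ 5.79062258e-05,  5.81328363e-04,  7.17231144e-04, -1.35414030e-03,
       -1.80281245e-03,  8.66816192e-04]), 'tau': array([-5.18670695e-04, -6.12634349e+01, -2.58181858e+01,  6.91882940e-02,
        4.80949378e-02, -6.72636133e-05]), 'eef_pos': array([160.51496116, 604.00267907, 404.19270887]), 'tcp_rot': array([-3.14056086e+00, -8.57411853e-05,  2.88179612e+00]), 'ft_force': array([ 0.82157429, -0.08431444,  0.25016413]), 'moment': array([ 0.07768064, -0.01256705, -0.00265811]), 'grip_force': 0.0, 'opening': 0.9983586605543229}
top (array([407.58591785, 129.12174341, 964.47245012]), array([[ 0.13488446,  0.0120975 , -0.99091045]]))
stand [([287.4, 226.6], 0.55)]
key [([282.3, 99.4], 0.72), ([358.7, 210.0], 0.71), ([302.2, 169.1], 0.62)]
key_head [([355.9, 208.6], 0.81), ([279.9, 99.1], 0.59), ([300.0, 168.3], 0.56)]
pulley [([424.7, 179.4], 0.66)]
keyway [([419.0, 177.6], 0.75)]
shoe [([422.4, 181.0], 0.77)]
oil_can [([233.3, 133.4], 0.89)]
jar_of_pins [([328.3, 116.2], 0.85)]
vernier_caliper [([360.1, 274.0], 0.72)]
side (array([-182.99664013,  -24.99858698,  540.15580821]), array([[ 0.82347843,  0.16541812, -0.54281326]]))
stand [([277.6, 225.8], 0.56)]
key [([285.7, 204.1], 0.75), ([297.1, 203.9], 0.74), ([337.4, 229.6], 0.54), ([295.4, 167.6], 0.44)]
key_head [([282.9, 205.7], 0.72), ([339.5, 227.9], 0.64), ([296.6, 172.4], 0.59), ([301.3, 200.9], 0.51)]
pulley [([404.8, 198.8], 0.72)]
keyway [([406.5, 202.8], 0.57)]
shoe [([404.1, 205.7], 0.74)]
oil_can [([251.8, 167.8], 0.94)]
jar_of_pins [([328.1, 172.5], 0.71)]
vernier_caliper [([335.8, 272.2], 0.64), ([286.9, 204.0], 0.35), ([250.5, 167.9], 0.31)]
```

View pics/top0.png

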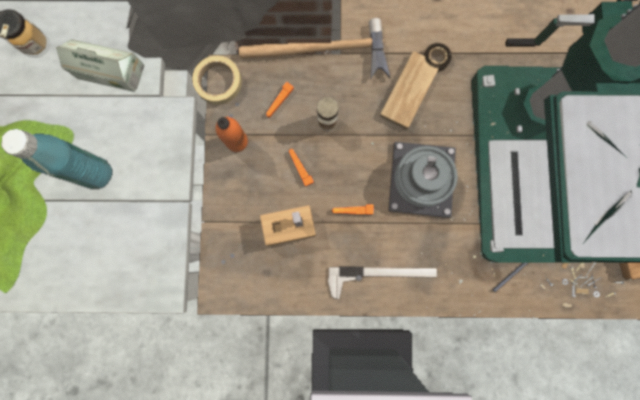

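View pics/side0.png

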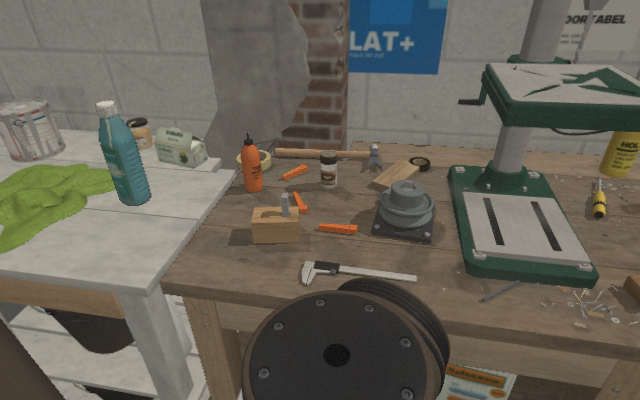

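The top view shows the stand at about (288,226) with the steel key near (297,218). The pulley is at (424,178), and the three orange keys lie loose on the bench. I'll enlarge the stand and the pulley next.

Run:
```python
from h import *
T=read_camera('top');S=read_camera('side')
def crop(c,u,v,w,h): 
    return cv2.resize(c['image'][v:v+h,u:u+w,::-1],(400,300),interpolation=cv2.INTER_CUBIC)
im=np.vstack([np.hstack([crop(T,248,195,80,60),crop(T,380,133,100,75)]),np.hstack([crop(S,238,187,80,60),crop(S,355,165,100,75)])])
cv2.imwrite('pics/crop1.png',im)
for n,c in(('T',T),('S',S)):
    for t in('stand','pulley'):
        r=cut_out(t,c)
        for q in r[:2]:
            ys,xs=np.nonzero(q['region']); print(n,t,q['confidence'],q['at'],xs.min(),xs.max(),ys.min(),ys.max(),len(xs),cv2.minAreaRect(np.c_[xs,ys].astype(np.float32)))
print(atz(T,[[287,226],[313,208]],55),atz(T,[[424,179]],90))
print(atz(T,[[390,141],[455,217],[390,213],[455,145]],20))
```

```text
T stand 0.76 [289.2, 226.4] 260 314 206 244 1494 ((287.40045166015625, 225.87344360351562), (32.29327392578125, 51.0758056640625), 78.36637115478516)
T pulley 0.87 [423.5, 174.6] 394 457 146 206 2794 ((425.25006103515625, 176.25001525878906), (58.68986129760742, 60.81117630004883), 45.0)
S stand 0.73 [275.8, 225.3] 251 299 206 243 1646 ((275.02593994140625, 224.45875549316406), (36.09492874145508, 48.22563171386719), 88.45184326171875)
S pulley 0.81 [406.0, 202.4] 379 433 180 228 2093 ((406.0, 204.0), (48.0, 54.0), 90.0)
[[478.95494372 205.29271423  55.        ]
 [515.20774228 154.06032423  55.        ]] [[568.65878284 -60.2656025   90.        ]]
[[ 662.6735962    -6.12349762   20.        ]
 [ 502.62793287 -136.63140518   20.        ]
 [ 509.98638088   -3.80843122   20.        ]
 [ 654.47403779 -142.11269921   20.        ]]
```

View pics/crop1.png

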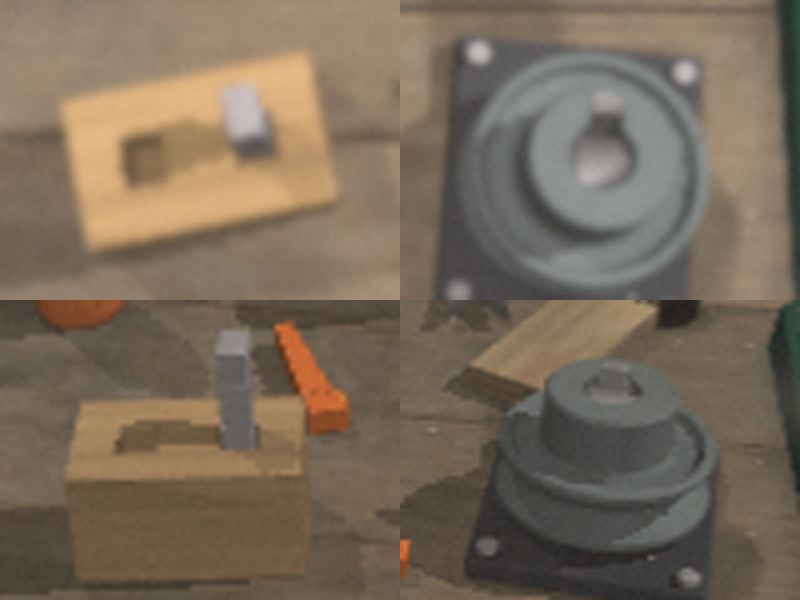

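```bash
cat > fit.py <<'E'
from h import *
from scipy.optimize import least_squares
def W(p,L):
    c,s=np.cos(p[2]),np.sin(p[2]); L=np.atleast_2d(np.array(L,float)); R=np.array([[c,-s,0],[s,c,0],[0,0,1]])
    return L@R.T+np.array([p[0],p[1],p[3] if len(p)>3 else 0])
def fit(obs,p0):
    return least_squares(lambda p:np.concatenate([(proj(c,W(p,L))-uv).ravel() for c,L,uv in obs]),p0,loss='soft_l1')
E
cat > a.py <<'E'
from fit import *
T=read_camera('top');S=read_camera('side')
tc=lambda a:np.array(a,float)/5+[248,195]-.4
sc=lambda a:(np.array(a,float)-[0,300])/5+[238,187]-.4
h=55
st=[(T,[[30,50,h],[30,-50,h]],tc([[62,100],[308,52]])),
 (S,[[30,50,h],[30,-50,h],[-30,-50,h],[-30,50,h],[-30,50,0],[-30,-50,0]],sc([[80,402],[303,402],[305,475],[66,478],[78,580],[307,578]]))]
for o in (st,st[:1],st[1:]):
    r=fit(o,[480,205,0]); print('stand',r.x,np.round(r.fun,1))
ps=fit(st,[480,205,0]).x
def cp(g,a): return np.array(a,float)/4+g-.4
print('boss top',atz(T,cp([380,133],[[197.5,162]]),90), 'bolts',atz(T,cp([380,133],[[78,53],[285,72],[59,290]]),20))
print('boss side',atz(S,cp([355,165],[[213,94]]),90))
print('slot,shaft',atz(T,cp([380,133],[[204,100],[203,158]]),90))
print('head T',atz(T,tc([[241,103],[247,120]]),99), 'head S top quad',atz(S,sc([[233,341]]),99))
print('key z?',W(ps,[0,-22,13]))
big=[]
from itertools import product
for c,u,v,w in((T,248,195,80),(S,238,187,80)):
    k=10; im=cv2.resize(c['image'][v:v+60,u:u+w,::-1],None,fx=5,fy=6.0 if 0 else 5,interpolation=cv2.INTER_CUBIC)
    for sgn in(1,-1):
        im2=im.copy()
        def line(L,col,p=ps):
            q=((proj(c,W(p,L))-[u,v]+.5)*5).round().astype(int); cv2.polylines(im2,[q],True,col,1)
        for z in(0,55): line([[30,50,z],[30,-50,z],[-30,-50,z],[-30,50,z]],(255,255,0))
        kp=W(ps,[0,-22,13])[0]; off=-3 # guess key origin
        pk=[kp[0],kp[1],ps[2]+(0 if sgn>0 else np.pi),13]
        pk[:2]=W(ps,[sgn*off,-22,0])[0][:2]
        for x0,x1,z0,z1 in((-4.5,15.5,70,86),):
            for z in(z0,z1): line([[x0,7,z],[x1,7,z],[x1,-7,z],[x0,-7,z]],(0,0,255),pk)
        for y in(7,-7): line([[-4.5,y,0],[4.5,y,0],[11.5,y,70],[-4.5,y,70]],(0,255,0),pk)
        big.append(im2)
cv2.imwrite('pics/ov1.png',np.vstack([np.hstack(big[:2]),np.hstack(big[2:])]))
E
python3 a.py
```

```text
stand [4.81794411e+02 2.07278301e+02 1.89436186e-01] [-1.2 -0.3 -1.1  0.2  1.1 -0.1  1.1 -0.8 -0.5  0.4 -0.   0.5  0.4  0.5
  0.3  0.2]
stand [4.81850665e+02 2.04663487e+02 2.00329442e-01] [-0.  0.  0. -0.]
stand [4.82198771e+02 2.08434618e+02 2.03541567e-01] [ 0.4 -0.1  0.5 -1.2 -0.8  0.  -0.3  0.5  0.1  0.5  0.  -0.2]
boss top [[580.2787729  -70.12202651  90.        ]] bolts [[ 652.23093801  -25.07281761   20.        ]
 [ 642.37496308 -133.03667128   20.        ]
 [ 526.44545867  -13.02063205   20.        ]]
boss side [[578.16834373 -69.75573626  90.        ]]
slot,shaft [[610.90440071 -74.10129849  90.        ]
 [582.25702072 -72.81702024  90.        ]]
head T [[496.07508899 185.30009614  99.        ]
 [489.63326809 182.9289269   99.        ]] head S top quad [[494.13817469 188.55875978  99.        ]]
key z? [[485.93712505 185.67186869  13.        ]]
```

View pics/ov1.png

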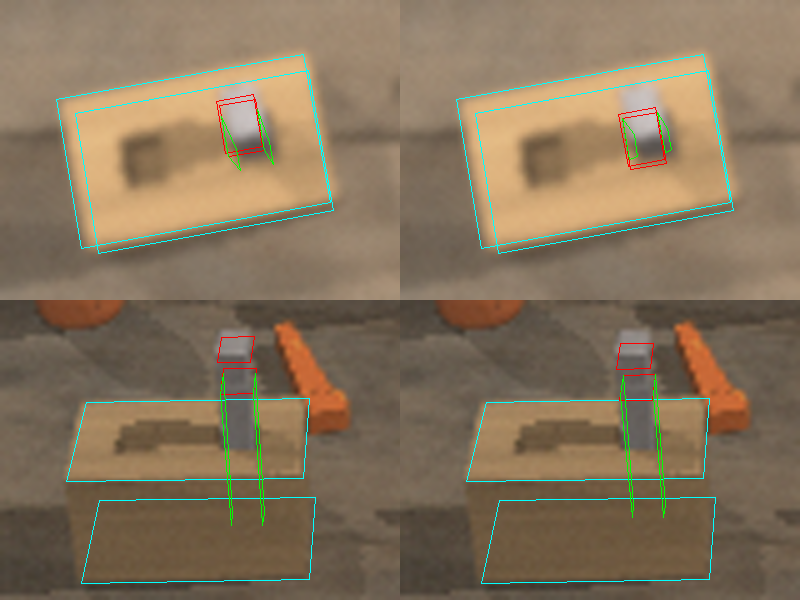

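Both views agree that the key's x runs along the stand's x, with the stand yaw at about 0.2. The head's middle is near (495,187). The pulley's yaw is about -0.09. I'll go above the key.

Call:
move_arm(
  commands=[
    [[0.8,-1,-0.15],0.41,0],
    [[0.8,-1,-0.15],0.41,0],
    [[0.8,-1,-0.15],0.41,0],
    [[0.8,-1,-0.15],0.41,0],
    [[0.8,-1,-0.15],0.41,0],
    [[0.8,-1,-0.15],0.41,0],
    [[0.8,-1,-0.15],0.41,0],
    [[0.8,-1,-0.15],0.41,0],
    [[0.8,-1,-0.15],0.41,0],
    [[0.8,-1,-0.15],0.41,0],
    [[0.8,-1,-0.15],0.41,0],
    [[0.8,-1,-0.15],0.41,0],
    [[0.8,-1,-0.15],0.41,0],
    [[0.8,-0.9,-0.15],0.41,0],
    [[0,0,0],0,0],
    [[0,0,0],0,0],
  ],
)

```text
t: 2.73
eef_pos: [497.4, 185.6, 341.4]
tcp_rot: [3.141, -0.0, -2.945]
ft_force: [-0.6, 0.3, -0.7]
opening: 0.501
grip_force: 0.0
```

Call:
move_arm(
  commands=[
    [[0,0,-0.7],0,0],
    [[0,0,-0.65],0,0],
    [[0,0,0],0,0],
  ],
)

```text
t: 2.98
eef_pos: [495.4, 187.7, 298.9]
tcp_rot: [3.142, -0.004, -2.942]
ft_force: [-0.1, 0.2, -1.4]
opening: 0.5
grip_force: 0.0
```

```bash
cat > b.py <<'E'
from fit import *
T=read_camera('top');S=read_camera('side')
np.savez('/tmp/v1.npz',T=T['image'],S=S['image'])
e=env.state()['eef_pos'];print(e,env.state()['tcp_rot'])
out=[]
for c,u,v in((T,265,180),(S,250,165)):
    im=cv2.resize(c['image'][v:v+60,u:u+80,::-1],None,fx=5,fy=5,interpolation=cv2.INTER_CUBIC)
    out.append(im.copy())
    y=env.state()['tcp_rot'][2]
    op=env.state()['opening']*95/2
    # pads: tool frame x +-10, y +-op, tip at z=190
    for s in(1,-1):
        p=[e[0],e[1],y,0]
        L=[[10,s*op,e[2]-190],[-10,s*op,e[2]-190],[-10,s*(op+12),e[2]-190],[10,s*(op+12),e[2]-190]]
        q=((proj(c,W(p,L))-[u,v]+.5)*5).round().astype(int); cv2.polylines(im,[q],True,(0,0,255),1)
    out.append(im)
cv2.imwrite('pics/g1.png',np.vstack([np.hstack(out[:2]),np.hstack(out[2:])]))
E
python3 b.py
```

```text
[496.14642355 187.81234029 301.48470379] [ 3.14145429e+00 -1.01112154e-03 -2.94132270e+00]
```

View pics/g1.png

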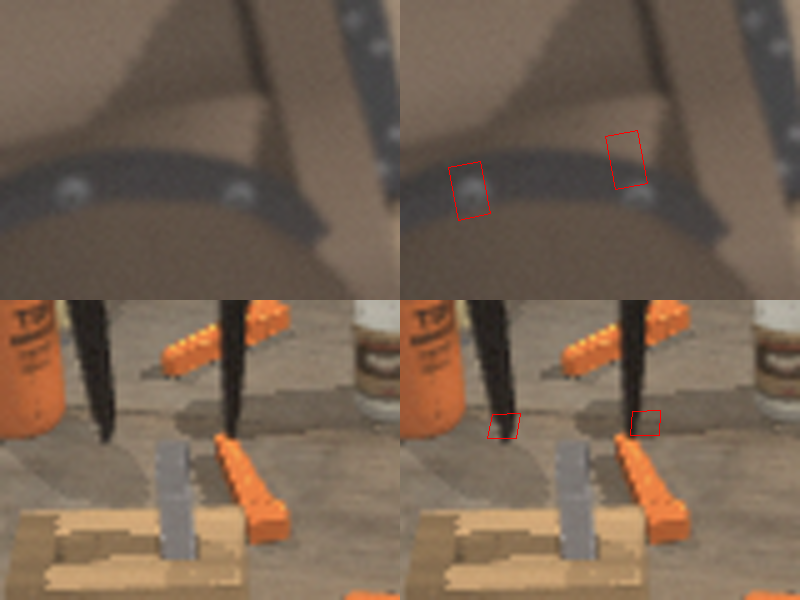

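The side view shows the fingers straddling the key: the tips are at about columns 106 and 232 of the crop, and the key is at 172. I'll descend and close.

Call:
move_arm(
  commands=[
    [[0,0,-0.7],0,0],
    [[0,-0.02,-0.7],0,0],
    [[0,0,0],0,0],
    [[0,0,0],0,-0.4],
    [[0,0,0],0,-0.8],
    [[0,0,0],0,-1],
    [[0,0,0],0,-1],
    [[0,0,0],0,-1],
    [[0,0,0],0,-1],
  ],
)

```text
t: 3.83
eef_pos: [496.6, 186.5, 259.8]
tcp_rot: [3.141, 0.001, -2.942]
ft_force: [-0.1, -0.8, 1.4]
opening: 0.142
grip_force: 30.0
```

Call:
move_arm(
  commands=[
    [[0,0,0.3],0,-1],
    [[0,0,0.6],0,-1],
    [[0,0,0.8],0,-1],
    [[0,0,0.8],0,-1],
    [[0,0,0.7],0,-1],
    [[0,0,0],0,-1],
    [[0,0,0],0,-1],
  ],
)

```text
t: 4.42
eef_pos: [496.3, 186.4, 356.3]
tcp_rot: [3.141, 0.002, -2.942]
ft_force: [-0.4, -0.1, -2.0]
opening: 0.147
grip_force: 30.0
```

```bash
cat > c.py <<'E'
from fit import *
from scipy.optimize import minimize
from scipy.ndimage import map_coordinates,gaussian_filter
T=read_camera('top');S=read_camera('side')
out=[]
a=np.linspace(0,2*np.pi,180,endpoint=False)
for n,c,f,u,v in(('T',T,'pics/top0.png',380,133),('S',S,'pics/side0.png',355,165)):
    im=cv2.imread(f); g=gaussian_filter(cv2.cvtColor(im,cv2.COLOR_BGR2GRAY).astype(float),.7)
    G=np.hypot(*np.gradient(g))
    def score(x,y,r,z):
        q=proj(c,np.c_[x+r*np.cos(a),y+r*np.sin(a),0*a+z]); return map_coordinates(G,[q[:,1],q[:,0]],order=1).mean()
    for nm,R in(('boss',[(36.5,90)]),('rim',[(60,59)]),('both',[(36.5,90),(60,59)]),('shaft',[(15.5,90)])):
        best=max(((sum(score(x,y,r,z) for r,z in R),x,y) for x in np.arange(570,596,.5) for y in np.arange(-82,-58,.5)))
        print(n,nm,np.round(best,2))
        if nm=='both': b=best
    k=4;I=cv2.resize(im[v:v+75,u:u+100],None,fx=4,fy=4,interpolation=cv2.INTER_CUBIC);out.append(I.copy())
    yw=-.09
    for L,z in(([[36.5*np.cos(t),36.5*np.sin(t)] for t in a],90),([[60*np.cos(t),60*np.sin(t)] for t in a],59),([[15.5*np.cos(t),15.5*np.sin(t)] for t in a],90),([[9.8,8.3],[22,8.3],[22,-8.3],[9.8,-8.3]],90)):
        q=((proj(c,W([b[1],b[2],yw],np.c_[np.array(L),np.full(len(L),z)]))-[u,v]+.5)*k).round().astype(int);cv2.polylines(I,[q],True,(0,0,255),1)
    out.append(I)
    if n=='T':
        bl=[]
        for p in([399.5,146],[451,151],[394.5,205.5],[438,207.5]):
            x0,y0=np.round(p).astype(int); w=g[y0-4:y0+5,x0-4:x0+5]; w=np.clip(w-np.percentile(w,65),0,None); yy,xx=np.mgrid[y0-4:y0+5,x0-4:x0+5]
            bl.append([(w*xx).sum()/w.sum(),(w*yy).sum()/w.sum()])
        P=atz(T,bl,22);print(np.round(bl,1).tolist(),np.round(P,1).tolist())
cv2.imwrite('pics/pul.png',np.vstack([np.hstack(out[:2]),np.hstack(out[2:])]))
cv2.imwrite('pics/side1.png',S['image'][:,:,::-1])
E
python3 c.py
```

```text
T boss [ 11.67 584.5  -73.5 ]
T rim [  9.17 583.   -73.  ]
T both [ 20.55 584.   -73.5 ]
T shaft [ 11.87 588.5  -72.5 ]
[[399.3, 145.6], [451.0, 150.5], [394.3, 205.7], [436.6, 205.6]] [[652.3, -25.3, 22.0], [642.0, -132.7, 22.0], [524.9, -12.6, 22.0], [525.6, -99.3, 22.0]]
S boss [  8.02 582.   -69.5 ]
S rim [  7.72 579.   -68.  ]
S both [ 15.4 581.  -69. ]
S shaft [  8.34 589.5  -70.  ]
```

View pics/pul.png

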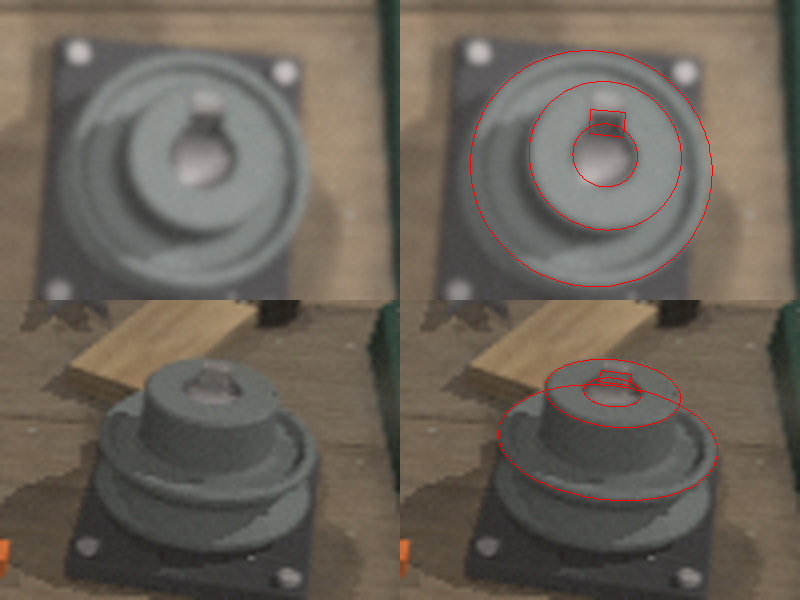

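The pulley fits at about (583,-71.7) with a yaw of about -0.09. In the top crop the slot lies between the shaft and the light shoe, at (206,120). I'll carry the key over it.

Call:
move_arm(
  commands=[
    [[0.36,-0.87,0],-0.366,-1],
    [[0.36,-0.87,0],-0.366,-1],
    [[0.36,-0.87,0],-0.366,-1],
    [[0.36,-0.87,0],-0.366,-1],
    [[0.36,-0.87,0],-0.366,-1],
    [[0.36,-0.87,0],-0.366,-1],
    [[0.36,-0.87,0],-0.366,-1],
    [[0.36,-0.87,0],-0.366,-1],
    [[0.36,-0.87,0],-0.366,-1],
    [[0.36,-0.87,0],-0.366,-1],
    [[0,0,0],0,-1],
    [[0,0,0],0,-1],
    [[0,0,0],0,-1],
  ],
)

```text
t: 5.6
eef_pos: [604.2, -74.3, 354.0]
tcp_rot: [3.141, -0.002, 3.048]
ft_force: [0.1, 0.5, -1.7]
opening: 0.146
grip_force: 30.0
```

```bash
cat > d.py <<'E'
from fit import *
import sys
T=read_camera('top');S=read_camera('side')
s=env.state();e=s['eef_pos'];print(np.round(e,1),s['tcp_rot'],s['ft_force'])
out=[]
yk=s['tcp_rot'][2]%np.pi; yk=yk-np.pi if yk>np.pi/2 else yk
print('keyyaw',yk)
zo=e[2]-247+0
for c,u,v in((T,380,133),(S,365,135)):
    I=cv2.resize(c['image'][v:v+75,u:u+100,::-1],None,fx=4,fy=4,interpolation=cv2.INTER_CUBIC);out.append(I.copy())
    def line(p,L,col):
        q=((proj(c,W(p,L))-[u,v]+.5)*4).round().astype(int);cv2.polylines(I,[q],True,col,1)
    pk=W([e[0],e[1],yk],[-5.5,0,0])[0]; pk=[pk[0],pk[1],yk,zo]
    for z in(70,86): line(pk,[[-4.5,7,z],[15.5,7,z],[15.5,-7,z],[-4.5,-7,z]],(0,0,255))
    for y in(7,-7): line(pk,[[-4.5,y,0],[4.5,y,0],[11.5,y,70],[-4.5,y,70]],(0,255,0))
    line([583,-71.7,-.093],[[9.8,8.3,90],[22,8.3,90],[22,-8.3,90],[9.8,-8.3,90]],(255,255,0))
    out.append(I)
cv2.imwrite(sys.argv[1],np.vstack([np.hstack(out[:2]),np.hstack(out[2:])]))
E
python3 d.py pics/h1.png
```

```text
[604.2 -73.6 354.7] [ 3.14119814e+00 -1.20549482e-03  3.04942006e+00] [ 0.16395902 -0.36943946 -2.32752571]
keyyaw -0.09217259783363163
```

View pics/h1.png

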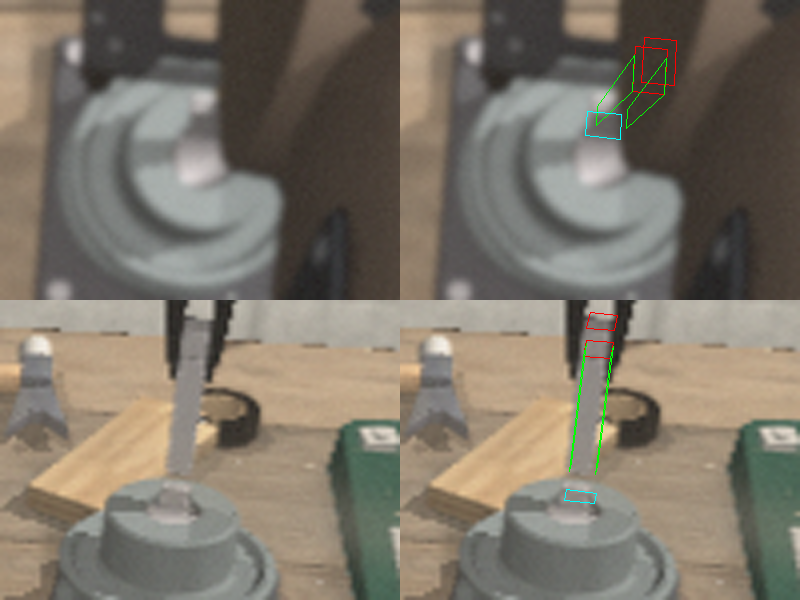

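The side view shows the held key's tip at crop (180,472), directly over the slot at about (177,490). The key sits about 1 px left of where my model puts it, which is the side camera's bias. I'll read the slot's edges numerically.

Run:
```python
from h import *
im=cv2.imread('pics/side0.png',0); print('u',list(range(398,422)))
for v in range(252,268): print(v,im[v-0,398:422].tolist()) if 0 else None
for v in range(178,196): print(v,im[v,396:422].tolist())
S=read_camera('side');g=cv2.cvtColor(S['image'],cv2.COLOR_RGB2GRAY)
for v in range(168,184): print('now',v,S['image'][v,398:422,2].tolist(), )
```

```text
u [398, 399, 400, 401, 402, 403, 404, 405, 406, 407, 408, 409, 410, 411, 412, 413, 414, 415, 416, 417, 418, 419, 420, 421]
178 [126, 126, 122, 124, 131, 131, 128, 128, 121, 120, 104, 98, 92, 92, 89, 92, 94, 94, 93, 95, 94, 99, 103, 104, 104, 105]
179 [123, 124, 126, 126, 131, 128, 122, 117, 113, 109, 104, 95, 94, 93, 88, 94, 89, 93, 91, 93, 100, 100, 103, 102, 102, 103]
180 [122, 121, 116, 112, 104, 106, 104, 106, 106, 106, 116, 114, 113, 107, 111, 105, 102, 99, 93, 101, 96, 100, 99, 98, 101, 101]
181 [105, 103, 105, 103, 109, 107, 107, 107, 106, 106, 121, 115, 117, 119, 119, 121, 112, 106, 104, 103, 104, 102, 98, 99, 97, 98]
182 [106, 105, 107, 107, 105, 105, 106, 104, 105, 93, 93, 101, 102, 109, 116, 123, 110, 105, 103, 104, 104, 107, 104, 98, 99, 101]
183 [106, 105, 106, 106, 106, 106, 106, 102, 94, 87, 94, 93, 93, 95, 95, 96, 96, 98, 102, 104, 105, 104, 105, 104, 103, 102]
184 [104, 104, 105, 106, 104, 104, 97, 88, 84, 97, 98, 93, 92, 95, 95, 96, 84, 99, 101, 107, 104, 107, 104, 106, 105, 107]
185 [105, 108, 107, 103, 100, 88, 85, 77, 76, 93, 93, 93, 90, 91, 93, 103, 85, 81, 100,
[... 2665 characters left out ...]
 134, 122, 114, 111, 113, 112, 125, 125, 128, 123, 123]
now 179 [135, 139, 146, 145, 143, 138, 144, 134, 132, 122, 116, 117, 110, 110, 113, 110, 114, 109, 118, 120, 120, 125, 121, 123]
now 180 [144, 146, 147, 149, 148, 147, 148, 150, 160, 159, 150, 154, 152, 144, 138, 126, 124, 124, 119, 119, 117, 118, 119, 119]
now 181 [149, 152, 148, 149, 151, 148, 148, 148, 168, 156, 163, 165, 167, 167, 157, 146, 146, 145, 133, 125, 123, 118, 118, 121]
now 182 [152, 151, 149, 150, 151, 152, 146, 127, 126, 137, 143, 153, 158, 174, 151, 144, 147, 146, 147, 148, 137, 122, 122, 121]
now 183 [151, 153, 152, 150, 147, 144, 129, 124, 131, 130, 132, 131, 132, 134, 132, 143, 145, 147, 146, 145, 142, 144, 134, 126]
```

Run:
```python
from fit import *
S=read_camera('side')
e=env.state()['eef_pos'];p=W([e[0],e[1],-.092],[-5.5,0,0])[0];pk=[p[0],p[1],-.092,e[2]-247]
print('key tip front',proj(S,W(pk,[[-4.5,7,0],[-4.5,-7,0],[-4.5,7,10],[-4.5,-7,10],[4.5,0,0]])).round(1).tolist())
print('slot x22',proj(S,W([583,-71.7,-.092],[[22,8.3,90],[22,-8.3,90],[22,7,90],[22,-7,90],[9.8,0,90],[9.8,8.3,90],[9.8,-8.3,90]])).round(1).tolist())
print('d per mm y,x',proj(S,W([583,-71.7,0],[[0,0,90],[0,10,90],[10,0,90],[0,0,100]])).round(2).tolist())
c=S['image'].astype(int)
for v in range(172,180): print(v,c[v,402:418].tolist())
```

```text
key tip front [[406.8, 177.0], [413.3, 177.8], [407.3, 173.1], [413.8, 173.8], [410.4, 175.5]]
slot x22 [[405.9, 181.7], [413.4, 182.6], [406.5, 181.8], [412.8, 182.6], [409.2, 184.9], [405.4, 184.4], [413.0, 185.3]]
d per mm y,x [[408.76, 187.05], [404.13, 186.69], [408.75, 184.77], [409.24, 183.15]]
172 [[218, 187, 147], [217, 186, 145], [219, 190, 147], [221, 195, 150], [204, 178, 140], [161, 151, 135], [148, 140, 133], [146, 140, 133], [141, 136, 129], [146, 141, 135], [146, 139, 134], [162, 151, 135], [158, 139, 117], [153, 131, 107], [145, 125, 99], [147, 128, 100]]
173 [[216, 186, 142], [215, 184, 143], [218, 186, 145], [220, 190, 147], [203, 176, 139], [162, 149, 137], [147, 139, 135], [146, 139, 135], [147, 139, 135], [146, 138, 133], [144, 138, 133], [158, 143, 126], [148, 128, 104], [142, 122, 100], [145, 127, 102], [144, 128, 106]]
174 [[213, 181, 140], [209, 175, 137], [213, 181, 140], [220, 188, 146], [187, 165, 135], [157, 146, 136], [146, 138, 132], [146, 138, 132], [144, 137, 132], [143, 137, 130], [149, 142, 136], [148, 136, 119], [142, 122, 99], [139, 123, 100], [1
[... 716 characters left out ...]
146, 138], [146, 139, 133], [145, 136, 130], [147, 138, 128], [149, 132, 117], [145, 132, 111], [144, 129, 110], [144, 128, 108], [145, 129, 110]]
178 [[216, 183, 143], [209, 177, 138], [205, 174, 135], [201, 171, 134], [173, 149, 120], [156, 139, 117], [150, 134, 113], [143, 129, 110], [145, 131, 121], [138, 128, 116], [146, 129, 112], [152, 136, 114], [149, 134, 115], [148, 131, 112], [152, 135, 117], [159, 141, 120]]
179 [[196, 173, 141], [182, 166, 139], [180, 166, 141], [162, 151, 132], [157, 148, 130], [151, 139, 121], [148, 136, 117], [150, 136, 118], [140, 126, 107], [144, 129, 112], [147, 133, 115], [148, 133, 115], [145, 131, 112], [143, 128, 109], [155, 139, 118], [162, 145, 124]]
```

Call:
move_arm(
  commands=[
    [[0,0.02,-0.2],0,-1],
    [[0,0,-0.2],0,-1],
    [[0,0,-0.1],0,-1],
    [[0,0,-0.05],0,-1],
    [[0,0,0],0,-1],
    [[0,0,0],0,-1],
  ],
)

```text
t: 6.3
eef_pos: [604.6, -74.0, 338.7]
tcp_rot: [3.141, -0.0, 3.048]
ft_force: [0.4, -0.8, -1.4]
opening: 0.146
grip_force: 30.0
```

Call:
move_arm(
  commands=[
    [[0,0,-0.05],0,-1],
    [[0,0,-0.03],0,-1],
    [[0,0,0],0,-1],
  ],
)

```text
t: 6.55
eef_pos: [604.5, -74.0, 336.3]
tcp_rot: [3.141, -0.0, 3.048]
ft_force: [-0.0, -0.5, -1.7]
opening: 0.145
grip_force: 30.0
```

Call:
move_arm(
  commands=[
    [[0,0,-0.05],0,-1],
    [[0,0,-0.03],0,-1],
    [[0,0,0],0,-1],
  ],
)

```text
t: 6.8
eef_pos: [604.5, -74.0, 333.8]
tcp_rot: [3.141, -0.0, 3.048]
ft_force: [-0.4, -0.3, -0.6]
opening: 0.147
grip_force: 30.0
```

Call:
move_arm(
  commands=[
    [[0,0.01,-0.03],0,-1],
    [[0,0,-0.02],0,-1],
    [[0,0,0],0,-1],
  ],
)

```text
t: 7.05
eef_pos: [604.6, -73.7, 332.7]
tcp_rot: [3.142, 0.0, 3.048]
ft_force: [-0.4, 0.4, 1.8]
opening: 0.148
grip_force: 30.0
```

Call:
move_arm(
  commands=[
    [[0,0,-0.03],0,-1],
    [[0,0,-0.02],0,-1],
    [[0,0,0],0,-1],
  ],
)

```text
t: 7.3
eef_pos: [604.7, -73.6, 332.3]
tcp_rot: [-3.142, 0.002, 3.048]
ft_force: [-1.6, 0.8, 11.7]
opening: 0.142
grip_force: 30.0
```

Call:
move_arm(
  commands=[
    [[0,0,0.05],0,-1],
    [[0,0,0],0,-1],
  ],
)

```text
t: 7.47
eef_pos: [604.5, -73.7, 332.7]
tcp_rot: [3.142, 0.0, 3.048]
ft_force: [0.0, -0.2, -0.7]
opening: 0.143
grip_force: 30.0
```

Run:
```python
from fit import *
S=read_camera('side'); s=env.state(); print(s['eef_pos'],s['ft_force'],s['moment'],s['tcp_rot'])
a=cv2.imread('pics/side0.png'); b=S['image'][:,:,::-1]
f=lambda i:cv2.resize(i[150:200,390:430],(400,500),interpolation=cv2.INTER_CUBIC)
cv2.imwrite('pics/z1.png',np.hstack([f(a),f(b)]))
p=W([604.6,-73.67,-.092],[-5.5,0,0])[0];pk=[p[0],p[1],-.092,332.5-247]
print(proj(S,W(pk,[[-4.5,7,86],[-4.5,-7,86],[15.5,7,86],[15.5,-7,86],[-4.5,7,0],[-4.5,-7,0],[-4.5,7,5],[-4.5,-7,5]])).round(1).tolist())
```

```text
[604.55378352 -73.64452911 332.61090176] [-0.86710835  0.38709275  3.37048047] [0.09110565 0.03916549 0.01012954] [3.14155109e+00 4.86997755e-04 3.04822665e+00]
[[410.0, 151.0], [416.7, 151.7], [410.8, 147.1], [417.5, 147.7], [405.8, 185.8], [412.2, 186.6], [406.1, 183.9], [412.5, 184.6]]
```

View pics/z1.png

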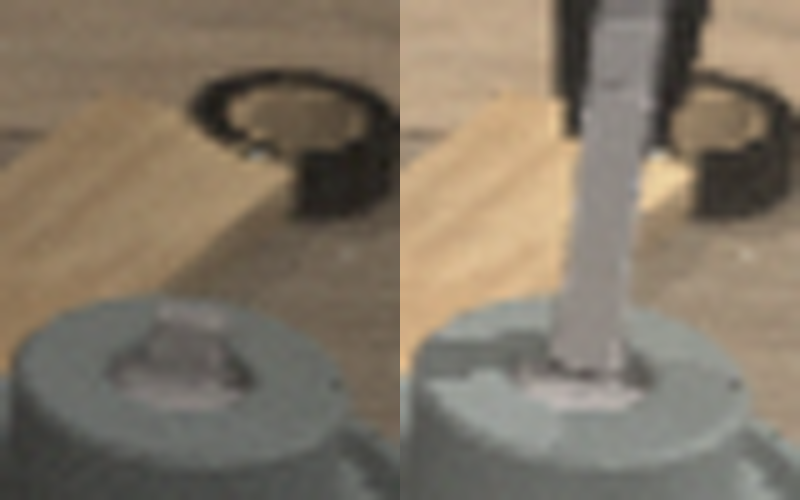

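The tip (crop right, y≈372) is resting on the shaft's end, so the key sits a little too far toward -x in the slot. I'll raise it slightly, shift +x and try again.

Call:
move_arm(
  commands=[
    [[0,0,0.03],0,-1],
    [[0.06,-0.005,0],0,-1],
    [[0,0,-0.04],0,-1],
    [[0,0,-0.02],0,-1],
    [[0,0,0],0,-1],
  ],
)

```text
t: 7.93
eef_pos: [606.6, -73.9, 331.4]
tcp_rot: [3.142, 0.001, 3.048]
ft_force: [3.3, -0.3, -2.9]
opening: 0.147
grip_force: 30.0
```

Call:
move_arm(
  commands=[
    [[0.02,-0.002,0],0,-1],
    [[0,0,-0.04],0,-1],
    [[0,0,-0.03],0,-1],
    [[0,0,0],0,-1],
  ],
)

```text
t: 8.27
eef_pos: [607.0, -73.9, 330.3]
tcp_rot: [-3.142, 0.001, 3.048]
ft_force: [-0.2, 0.5, 7.4]
opening: 0.143
grip_force: 30.0
```

Call:
move_arm(
  commands=[
    [[0,0,0.04],0,-1],
    [[0.03,-0.003,0],0,-1],
    [[0,0,-0.04],0,-1],
    [[0,0,-0.02],0,-1],
    [[0,0,0],0,-1],
  ],
)

```text
t: 8.68
eef_pos: [608.0, -74.0, 329.2]
tcp_rot: [-3.142, 0.001, 3.048]
ft_force: [2.9, 0.5, -0.5]
opening: 0.146
grip_force: 30.0
```

Call:
move_arm(
  commands=[
    [[0.03,-0.003,0],0,-1],
    [[0,0,-0.03],0,-1],
    [[0,0,-0.02],0,-1],
    [[0,0,0],0,-1],
  ],
)

```text
t: 9.02
eef_pos: [608.7, -74.1, 326.9]
tcp_rot: [3.141, -0.001, 3.048]
ft_force: [1.4, 0.4, -1.7]
opening: 0.146
grip_force: 30.0
```

Call:
move_arm(
  commands=[
    [[0,0,-0.05],0,-1],
    [[0,0,-0.05],0,-1],
    [[0,0,0],0,-1],
  ],
)

```text
t: 9.27
eef_pos: [608.7, -74.1, 323.9]
tcp_rot: [3.141, -0.0, 3.048]
ft_force: [1.1, 0.1, -1.7]
opening: 0.145
grip_force: 30.0
```

Call:
move_arm(
  commands=[
    [[0,0,-0.05],0,-1],
    [[0,0,-0.05],0,-1],
    [[0,0,0],0,-1],
  ],
)

```text
t: 9.52
eef_pos: [608.7, -74.1, 321.0]
tcp_rot: [3.141, -0.0, 3.048]
ft_force: [0.7, 0.4, -1.6]
opening: 0.146
grip_force: 30.0
```

Call:
move_arm(
  commands=[
    [[0,0,-0.06],0,-1],
    [[0,0,-0.06],0,-1],
    [[0,0,0],0,-1],
  ],
)

```text
t: 9.77
eef_pos: [608.7, -74.0, 317.4]
tcp_rot: [3.141, -0.0, 3.048]
ft_force: [1.0, -0.4, -2.4]
opening: 0.146
grip_force: 30.0
```

Call:
move_arm(
  commands=[
    [[0,0,-0.05],0,-1],
    [[0,0,-0.05],0,-1],
    [[0,0,0],0,-1],
  ],
)

```text
t: 10.02
eef_pos: [608.7, -74.1, 314.5]
tcp_rot: [3.141, -0.0, 3.048]
ft_force: [0.5, 0.5, -1.0]
opening: 0.143
grip_force: 30.0
```

Call:
move_arm(
  commands=[
    [[0,0,-0.05],0,-1],
    [[0,0,-0.05],0,-1],
    [[0,0,0],0,-1],
  ],
)

```text
t: 10.27
eef_pos: [608.7, -74.1, 311.6]
tcp_rot: [3.141, -0.0, 3.048]
ft_force: [-1.2, 0.2, -3.0]
opening: 0.147
grip_force: 30.0
```

Call:
move_arm(
  commands=[
    [[0,0,-0.04],0,-1],
    [[0,0,-0.03],0,-1],
    [[0,0,0],0,-1],
  ],
)

```text
t: 10.52
eef_pos: [608.7, -74.1, 309.6]
tcp_rot: [3.141, -0.0, 3.048]
ft_force: [-1.7, 0.9, -0.2]
opening: 0.144
grip_force: 30.0
```

Call:
move_arm(
  commands=[
    [[0,0,-0.04],0,-1],
    [[0,0,-0.03],0,-1],
    [[0,0,0],0,-1],
  ],
)

```text
t: 10.77
eef_pos: [608.7, -74.1, 307.4]
tcp_rot: [3.141, -0.0, 3.048]
ft_force: [-1.9, 1.2, 0.3]
opening: 0.144
grip_force: 30.0
```

Call:
move_arm(
  commands=[
    [[0,0,0],0,-0.4],
    [[0,0,0],0,-0.2],
    [[0,0,0],0,-0.2],
    [[0,0,0],0,-0.2],
    [[0,0,0],0,-0.2],
  ],
)

```text
t: 11.18
eef_pos: [608.8, -74.1, 307.5]
tcp_rot: [3.141, 0.0, 3.048]
ft_force: [-0.4, -0.0, -0.0]
opening: 0.386
grip_force: 0.0
```

Run:
```python
from fit import *
S=read_camera('side'); s=env.state(); print(s['eef_pos'],s['ft_force'],s['opening'])
f=lambda i:cv2.resize(i[140:200,385:435],(500,600),interpolation=cv2.INTER_CUBIC)
cv2.imwrite('pics/z2.png',f(S['image'][:,:,::-1]))
```

```text
[608.76239577 -74.06228508 307.54311931] [-0.4551753  -0.57391061 -0.8538396 ] 0.39538755289058014
```

View pics/z2.png

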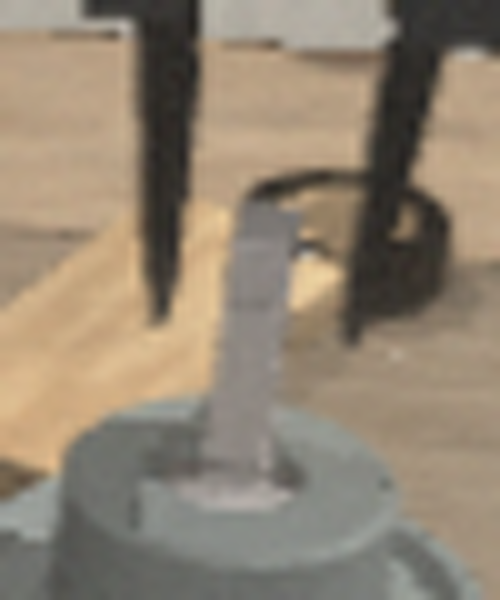

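The key stands in the slot, free of the fingers (head at about (265,215), tips at (160,320) and (350,340)). I'll raise the gripper, close it and come over the head.

Call:
move_arm(
  commands=[
    [[0,0,0.4],0,-0.2],
    [[0,0,0.6],0,-0.2],
    [[0,0,0.5],0,-0.6],
    [[-0.08,0,0],0,-1],
    [[0,0,0],0,-1],
    [[0,0,0],0,-1],
    [[0,0,0],0,-1],
    [[0,0,-0.3],0,-1],
    [[0,0,0],0,-1],
    [[0,0,0],0,-1],
  ],
)

```text
t: 12.07
eef_pos: [606.3, -74.0, 342.4]
tcp_rot: [3.141, -0.002, 3.048]
ft_force: [-0.3, 0.6, -0.0]
opening: 0.003
grip_force: 0.0
```

Call:
move_arm(
  commands=[
    [[0,0,-0.07],0,-1],
    [[0,0,-0.07],0,-1],
    [[0,0,0],0,-1],
  ],
)

```text
t: 12.32
eef_pos: [606.3, -74.1, 338.9]
tcp_rot: [3.141, -0.001, 3.048]
ft_force: [0.2, -0.8, 0.1]
opening: 0.007
grip_force: 0.0
```

Call:
move_arm(
  commands=[
    [[0,0,-0.05],0,-1],
    [[0,0,-0.03],0,-1],
    [[0,0,0],0,-1],
  ],
)

```text
t: 12.57
eef_pos: [606.3, -74.1, 336.8]
tcp_rot: [3.141, -0.0, 3.048]
ft_force: [0.1, -0.4, 0.6]
opening: 0.006
grip_force: 0.0
```

Call:
move_arm(
  commands=[
    [[0,0,-0.05],0,-1],
    [[0,0,0],0,-1],
  ],
)

```text
t: 12.73
eef_pos: [606.3, -74.0, 335.3]
tcp_rot: [3.141, -0.0, 3.048]
ft_force: [-0.3, -0.3, -0.9]
opening: 0.004
grip_force: 0.0
```

Call:
move_arm(
  commands=[
    [[0,0,-0.05],0,-1],
    [[0,0,0],0,-1],
  ],
)

```text
t: 12.9
eef_pos: [606.3, -74.0, 333.7]
tcp_rot: [3.141, -0.0, 3.048]
ft_force: [0.1, -1.0, -0.5]
opening: 0.003
grip_force: 0.0
```

Call:
move_arm(
  commands=[
    [[0,0,-0.05],0,-1],
    [[0,0,0],0,-1],
  ],
)

```text
t: 13.07
eef_pos: [606.4, -74.1, 332.3]
tcp_rot: [3.142, 0.0, 3.048]
ft_force: [-0.5, 0.3, -0.1]
opening: 0.008
grip_force: 0.0
```

Call:
move_arm(
  commands=[
    [[0,0,-0.05],0,-1],
    [[0,0,0],0,-1],
  ],
)

```text
t: 13.23
eef_pos: [606.3, -74.1, 330.9]
tcp_rot: [3.142, 0.0, 3.048]
ft_force: [0.7, 0.1, -0.8]
opening: 0.003
grip_force: 0.0
```

Call:
move_arm(
  commands=[
    [[0,0,-0.05],0,-1],
    [[0,0,0],0,-1],
  ],
)

```text
t: 13.4
eef_pos: [606.3, -74.1, 329.3]
tcp_rot: [3.142, 0.0, 3.048]
ft_force: [0.7, -1.4, 0.4]
opening: 0.004
grip_force: 0.2
```

Call:
move_arm(
  commands=[
    [[0,0,-0.05],0,-1],
    [[0,0,0],0,-1],
  ],
)

```text
t: 13.57
eef_pos: [606.4, -74.1, 328.0]
tcp_rot: [3.142, 0.0, 3.048]
ft_force: [0.8, 0.1, 1.9]
opening: 0.004
grip_force: 1.0
```

Run:
```python
from fit import *
S=read_camera('side'); s=env.state(); print(s['eef_pos'],s['ft_force'],s['opening'])
c=S['image'].astype(int)
for v in range(142,192,2): print(v,c[v,402:420].sum(1).tolist())
for t in('key','key_head'): print([(r['at'],r['confidence']) for r in search_frame(t,S)])
for z in(0,10): 
  p=W([604,-73.6,-.092],[-5.5,0,0])[0];print(z,proj(S,W([p[0],p[1],-.092,50+z],[[-4.5,0,86],[-4.5,0,70]])))
```

```text
[606.339363   -74.08093959 327.91756366] [ 0.24150671 -0.04418493  1.42672805] 0.001506566644663729
142 [503, 502, 515, 526, 522, 516, 307, 134, 134, 145, 127, 139, 148, 137, 139, 134, 141, 154]
144 [476, 460, 468, 463, 466, 410, 260, 157, 131, 140, 135, 153, 144, 140, 141, 126, 136, 413]
146 [488, 485, 477, 466, 474, 465, 303, 156, 134, 138, 136, 131, 151, 127, 133, 135, 166, 295]
148 [479, 484, 476, 474, 474, 473, 303, 165, 129, 126, 146, 160, 150, 126, 131, 137, 320, 451]
150 [491, 488, 487, 487, 487, 477, 306, 146, 137, 136, 144, 156, 143, 130, 140, 181, 396, 470]
152 [496, 498, 490, 484, 488, 490, 313, 163, 131, 141, 154, 147, 150, 133, 135, 320, 428, 469]
154 [499, 502, 486, 505, 508, 513, 331, 151, 149, 139, 162, 149, 145, 140, 185, 440, 510, 501]
156 [461, 463, 459, 467, 480, 474, 301, 159, 136, 142, 149, 131, 133, 135, 305, 417, 445, 442]
158 [483, 473, 475, 477, 477, 480, 309, 157, 137, 141, 160, 131, 136, 148, 230, 264, 289, 282]
160 [496, 498, 509, 515, 505, 491, 327, 170, 139, 154, 155, 135, 122, 306, 372, 390, 388, 371]
162 [511, 521, 531, 566, 556, 556, 437, 257, 163, 
[... 991 characters left out ...]
23]
184 [316, 318, 305, 390, 418, 411, 410, 409, 413, 428, 357, 388, 416, 413, 437, 441, 447, 443]
186 [350, 329, 312, 332, 330, 341, 373, 378, 378, 449, 355, 279, 325, 382, 410, 402, 402, 409]
188 [451, 482, 481, 485, 446, 436, 426, 443, 447, 469, 372, 324, 289, 350, 392, 408, 409, 400]
190 [469, 466, 481, 484, 496, 515, 518, 513, 526, 516, 465, 395, 413, 413, 406, 406, 413, 407]
[([336.4, 230.8], 0.86), ([411.1, 176.0], 0.63), ([297.1, 206.4], 0.56), ([295.4, 171.0], 0.46)]
[([340.5, 226.5], 0.75), ([293.1, 171.5], 0.75), ([407.1, 176.2], 0.65), ([300.4, 203.9], 0.47)]
0 [[411.47040722 166.30273042]
 [410.66619101 172.77848325]]
10 [[411.98210143 162.18711148]
 [411.16675955 168.74672189]]
```

The fingertips now rest on the head, with the key about 38 mm deep. I'll drive it in small increments.

Call:
move_arm(
  commands=[
    [[0,0,-0.04],0,-1],
    [[0,0,0],0,-1],
  ],
)

```text
t: 13.88
eef_pos: [606.4, -74.1, 326.9]
tcp_rot: [3.142, 0.0, 3.048]
ft_force: [-0.4, -0.5, 4.6]
opening: 0.007
grip_force: 2.1
```

Call:
move_arm(
  commands=[
    [[0,0,-0.04],0,-1],
    [[0,0,0],0,-1],
  ],
)

```text
t: 14.05
eef_pos: [606.4, -74.1, 325.9]
tcp_rot: [-3.142, 0.001, 3.048]
ft_force: [0.0, -0.8, 5.4]
opening: 0.004
grip_force: 3.0
```

Call:
move_arm(
  commands=[
    [[0,0,-0.04],0,-1],
    [[0,0,0],0,-1],
  ],
)

```text
t: 14.22
eef_pos: [606.4, -74.1, 325.0]
tcp_rot: [-3.142, 0.001, 3.048]
ft_force: [-1.4, 0.8, 7.0]
opening: 0.003
grip_force: 4.0
```

Call:
move_arm(
  commands=[
    [[0,0,-0.04],0,-1],
    [[0,0,0],0,-1],
  ],
)

```text
t: 14.38
eef_pos: [606.4, -74.1, 324.0]
tcp_rot: [-3.141, 0.001, 3.048]
ft_force: [-1.4, 0.1, 9.7]
opening: 0.005
grip_force: 5.0
```

Call:
move_arm(
  commands=[
    [[0,0,-0.04],0,-1],
    [[0,0,0],0,-1],
  ],
)

```text
t: 14.55
eef_pos: [606.4, -74.1, 323.0]
tcp_rot: [-3.141, 0.001, 3.048]
ft_force: [-2.7, 0.4, 11.7]
opening: 0.006
grip_force: 6.0
```

```bash
cat > f.py <<'E'
from h import *
F=[];Z=[]
for i in range(4): read_camera('side'); s=env.state(); F.append(s['ft_force'][2]);Z.append(s['eef_pos'][2])
print(np.round(F,2),np.mean(F),np.round(Z,2),s['grip_force'],s['t'])
E
python3 f.py
```

```text
[12.22 12.34 12.76 12.01] 12.330310124928785 [323.04 323.05 323.03 323.06] 6.0715260420693085 14.75
```

Call:
move_arm(
  commands=[
    [[0,0,0.1],0,-1],
    [[0,0,0.5],0,-1],
    [[0,0,1],0,-1],
    [[0,0,1],0,-1],
    [[0,0,1],0,-1],
    [[0,0,0],0,-1],
    [[0,0,0],0,-1],
  ],
)

```text
t: 15.33
eef_pos: [606.1, -74.0, 431.1]
tcp_rot: [-3.141, 0.002, 3.048]
ft_force: [-0.3, -0.1, 0.6]
opening: 0.005
grip_force: 0.0
```

```bash
python3 f.py
python3 - <<'E'
from h import *
S=read_camera('side'); cv2.imwrite('pics/end.png',cv2.resize(S['image'][100:280,220:460,::-1],(800,600)))
E
```

```text
[ 0.08 -0.31 -1.5  -0.44] -0.5434912875270612 [429.64 428.88 428.54 428.48] 0.0 15.5333
```

View pics/end.png

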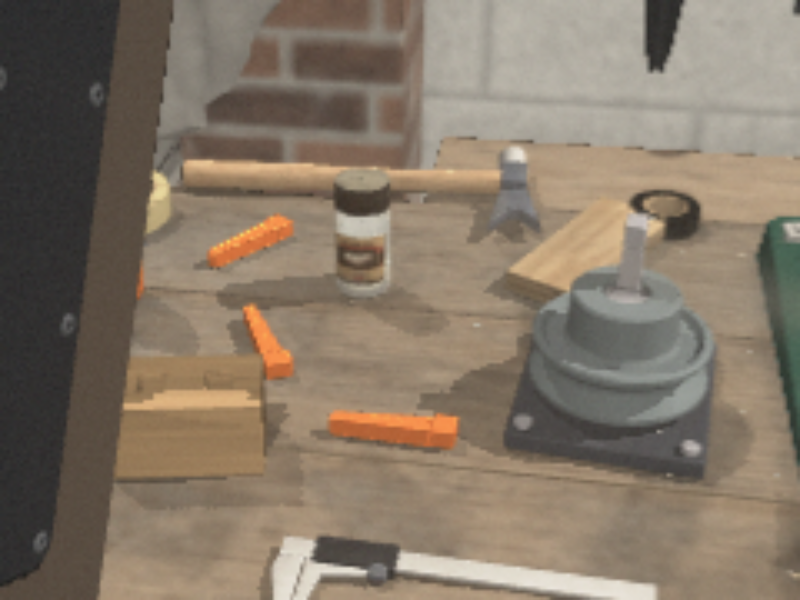

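The key stands upright in the pulley at about (635,255) with the robot clear of it. The jar, at (362,230), and the caliper, at (460,575), are undisturbed.

```bash
python3 -c "
from cell import env; print(env.job_done())"
```

```text
the job is handed in; nothing more can be done
None
```

The key was started in the keyway, released, then driven in by small steady pushes on its head (not separate taps) until it took about 12 N to move it; it stands there clear of the robot and the job is handed in. In the last picture the jar and caliper were undisturbed; the arm hid the oil bottle, though no move went near it.

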